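# Open the double-latched lid of a jeweller's bench finisher

### The arm

A 6-joint arm with a two-finger parallel gripper is mounted at the origin on the work surface. World frame = base frame: x ahead of the robot, y to its left, z up, the work surface at z = 0. Lengths are in m, angles in rad, forces in N, time in s.
With the tool pointing down it reaches from about 0.2 to 0.875 m from the base axis. Payload 3.4 kg.
Tool frame: the origin (TCP) lies between the finger pads; the fingertips stand 25 mm ahead of it and the grasp point (between the pads) lies 6 mm ahead of it (r.nose_length is the z of the fingertips in the tool frame, in m); z points along the fingers, y is the line along which they close (so a half turn about z gives the same grasp; the last joint's range is limited). The gripper opens to 94 mm and grips with 3 to 60 N. Pads are 16 mm wide; open, the fingers measure 119 mm over their backs; the gripper's body (75 mm by 177 mm) begins 78 mm behind the grasp point.
Start: joints at [1.079, 0.276, 1.505, -0, 1.361, -0.121], TCP at [0.208, 0.536, 0.23] pointing down, gripper open.
Joint ranges: [-2.89, 2.89], [-0.75, 2.08], [0.22, 2.7], [-1.18, 4.32], [0.11, 2.71], [-2.7, 2.7]. Speed limits (rad/s): [2.57, 2.57, 3.14, 3.14, 3.14, 3.14].

### API

Orientations are given as a unit quaternion [w, x, y, z].
In Python, from plant import r, gripper_to, inverse_kinematics, vision, models, telemetry gives the robot as it stands. Calls block until the motion is done:
- r.move_to(position, orientation): joint-space move of the TCP to a pose.
- r.move_l(position, rot=None, vel=0.15, guard=None): straight line of the TCP; rot=None keeps the orientation; vel is the mean speed in m/s. With guard (N) it stops when the force on the tool has changed by that much, and returns True; else False.
- r.movej(angles): joint-space move.
- gripper_to(opening, f_grip=None): finger opening in m; f_grip is the grip in N (None keeps the last); returns when the fingers have stopped.
- r.hold(seconds).
- inverse_kinematics(position, orientation): joint angles nearest the present ones, or None.
- vision.snapshot(name): name is "scene" or "top" or "wrist"; returns the picture (384x512x3 uint8, red, green, blue); there is no depth.
- vision.get_calibration(name): a dict with "fx", "fy", "cx", "cy" (pixels), "position" and "orientation" of the camera in the world. Camera axes: x right, y down, z forward; pixel columns grow to the right and rows downward; lengths in m; the calibration is good to about 2 mm. A picture is of the moment at which its call begins: read the wrist's pose just before it. get_calibration takes no time and is no camera call; for the wrist camera it gives the pose at the moment of the call.
A pose or a line that the arm cannot do raises r.PlanningError and nothing moves.
- r.sign_off(): hands the job in; it is judged then, once.
Trained networks look in the newest picture that a camera, given by its name, has taken for a name from the list of things; names that differ only in an ending like _2 or _b are one class to them, and where a whole thing is asked for, a point or a joint stands for the part that bears it (a point fixed in the world has none). Each returns a list of dicts, best first, with "score" (0 to 1); they miss things now and then, are a little off and sometimes report something else, mostly with a low value. They report only what shows in the picture. A call takes as long as a camera call.
- models.boxes_of(thing, camera): "at" ([x, y, z] in m, in world coordinates, good to about 4 mm: the middle of the surface that is visible of it).
- models.regions_of(thing, camera): "pixels" (384x512 bool, what is visible of it).
- models.mark_of(thing, camera): "at" ([x, y, z] in m, in world coordinates, good to about 4 mm: a listed point, or the origin of a listed thing).
Readings, each from a call of its own:
- telemetry.current_t(): time.
- telemetry.current_joints(): joint angles.
- telemetry.current_dq(): joint speeds.
- telemetry.current_joint_efforts(): joint torques, N m.
- telemetry.current_ee_pos(): TCP position.
- telemetry.current_tool_rot(): TCP orientation.
- telemetry.current_wrist_force(): force on the tool from outside, world axes, zero at the start.
- telemetry.current_torque(): the same for the moment, N m.
- telemetry.current_opening(): finger opening in m.
- telemetry.current_finger_force(): force on a finger pad.
Only numpy, scipy, OpenCV 4.12 (cv2) and the standard library are available. Lean on these libraries where they do the work, as an engineer would, in place of code of your own. Each camera call takes 0.05 s, during which the arm holds its last target. There are 200 camera calls.

### The job

Open the grey bench finisher: swing its latch bar clear of the lid, lift the lid a little until the hidden catch stops it, and push in the catch plate that has come out from behind the lid's front apron. Then swing the lid up to at least 55 degrees open, let go and leave it standing open, without disturbing the other things on the bench.

Things in the scene. Friction and masses are not known exactly. Their poses are not given: they have to be found in the camera images.
- finisher: Grey sheet-metal housing, 160 (own x) x 240 (own y) x 120 mm high, fixed to the bench; place and yaw vary. Origin: centre of its underside, at bench height. Own -x is its front, z up. A foot 12 mm high stands 8 mm out all round. A bracket for the latch pivot juts from the own -y side (to y -175 mm, x -20 to 20 mm, 123 mm high).
- lid (a joint): Opening angle of the lid, rad: 0 shut, to 1.5. Aluminium, about 0.55 kg; stiff hinge (1.0 N m friction), so it stays where it is left; lifting takes about 7 N at the handle. With the latch bar clear it rises to about 0.3, where the hidden catch stops it until that is pushed in.
- hinge (a point): Middle of the lid's hinge line, 120 mm above the bench, at the housing's own x = +80 mm, y = 0; the line runs along own y. Does not move. The lid plate is 240 mm wide, 8 mm thick, its upper face 128 mm above the bench when shut.
- apron (a point): Middle of the lower outer edge of the lid's front apron, a sheet hanging 52 mm from the plate's front edge over the full width, its outer face 20 mm in front of the housing's front wall when shut. This edge is 68 mm above the bench with the lid shut; at 0.3 rad about 123 mm, and about 27 mm in front of the wall. Moves with the lid.
- handle (a point): Middle of the lid's handle: dark round steel bar 12 mm thick, 80 mm long, parallel to the hinge, on two arms, 45 mm in front of the apron (39 mm free between; 68 mm between the arms). 225 mm from the hinge line, 4 mm above it when shut; own y = +45 mm of the housing. Moves with the lid; its axes: x from handle to hinge, z out of the lid's top.
- latch (a joint): Angle of the primary latch, rad: flat steel bar, 18 wide, 10 thick, reaching 75 mm from its pivot, turning level just above the lid (130 to 140 mm above the bench). 0 (starts 0 to 0.3): points along own +y over the lid and holds it shut. Grows as its end swings to the housing's front; 1.57: along own -x; stop 1.9. Clear of the lid above 1.25. Light friction (2 N at the knob), stays put.
- knob (a point): Upright black post on the latch bar, 18 mm in diameter, 66 mm from the pivot, rising 31 mm above the bar (top 171 mm above the bench); push it sideways. This point lies on its axis, 155 mm above the bench. Moves with the bar.
- pivot (a point): Pivot of the latch bar on the bracket, 130 mm above the bench (underside of the bar), at own x = 0, y = -155 mm of the housing. Does not move.
- catch (a joint): How far the secondary catch is pushed in, m: 0 out (stops the lid at 0.3 rad), 0.014 fully in. From about 0.011 on the lid is free to open. It takes about 3 to 5 N and stays where it is pushed (no return spring).
- plate (a point): Centre of the outer face of the catch plate: steel, 60 wide x 22 mm high, 15 mm proud of the housing's front wall, centre 82 mm above the bench, own y = -65 mm. Push it straight in (own +x). Hidden behind the apron while the lid is shut; with the lid at 0.3 rad a fingertip slanting down at about 45 degrees reaches it beneath the apron.
- mandrel: Bystander: ring mandrel, 210 mm long: tapered steel rod with a square wooden handle 90 x 26 x 26 mm, lying on the bench. Origin: at bench height under the joint of handle and rod.
- tape: Bystander: roll of tape, 90 mm across, 22 mm high, flat on the bench. Origin: centre of its underside.
- jar: Bystander: white jar with a black lid, 70 mm across, 75 mm high. Origin: centre of its underside.

How it is judged:
By the outcome, as a careful person would: the job done as asked, in the order asked, and still so for the second after the job is handed in, with the robot touching nothing.
It also fails if it takes over 69 s, if anything falls off the work surface, if the arm or the gripper's body presses on something with over 40 N, if the wrist force passes 120 N, or if a joint passes its speed limit or range.

## Working session

There is one attempt and no reset: what is moved stays moved. The work goes in short steps, each a Python script; the robot and the scene stay as the last script left them, time stands still between calls to the robot, and variables do not carry over. Pictures are saved under pics/ and viewed, at most 10 in all, crops included, and the job is handed in when it is done.

```bash
ls; mkdir -p pics
python3 - <<'E'
from plant import r, vision, models, telemetry
import cv2, numpy as np
for c in ("scene","top"):
    im=vision.snapshot(c); cv2.imwrite(f"pics/{c}0.png",im[:,:,::-1])
    for t in ("finisher","hinge","apron","handle","knob","pivot","mandrel","tape","jar"):
        print(c,t,[(np.round(d["at"],3).tolist(),round(d["score"],2)) for d in models.mark_of(t,c)[:2]])
    k=vision.get_calibration(c); print(k)
print(telemetry.current_t(), r.nose_length, telemetry.current_tool_rot())
a=cv2.imread("pics/scene0.png");b=cv2.imread("pics/top0.png")
cv2.imwrite("pics/both0.png",cv2.resize(np.vstack([a,b]),(400,600)))
E
```

```text
pics
scene finisher [([0.6, -0.038, 0.004], 0.69)]
scene hinge [([0.635, 0.037, 0.118], 0.82), ([0.681, -0.083, 0.158], 0.32)]
scene apron [([0.497, -0.15, 0.121], 0.31)]
scene handle [([0.498, -0.15, 0.124], 0.88)]
scene knob [([0.68, -0.085, 0.157], 0.64)]
scene pivot [([0.744, -0.102, 0.132], 0.76), ([0.602, -0.038, 0.005], 0.4)]
scene mandrel [([0.498, -0.398, -0.002], 0.81)]
scene tape [([0.394, 0.394, 0.003], 0.8)]
scene jar [([0.63, 0.415, -0.0], 0.71)]
{'fx': 384.3773816920908, 'fy': 384.3773816920908, 'cx': 257.03762404192514, 'cy': 198.10343709399083, 'position': array([1.40796929, 0.24110573, 0.75405236]), 'orientation': array([-0.27214632,  0.53888946,  0.71763969, -0.34717114])}
top finisher [([0.603, -0.038, -0.002], 0.76)]
top hinge [([0.639, 0.037, 0.122], 0.66)]
top apron []
top handle [([0.498, -0.146, 0.121], 0.73)]
top knob [([0.641, 0.037, 0.124], 0.49), ([0.677, -0.08, 0.158], 0.48)]
top pivot [([0.743, -0.106, 0.135], 0.63), ([0.396, 0.398, -0.0], 0.45)]
top mandrel [([0.634, 0.418, -0.0], 0.7), ([0.502, -0.402, 0.004], 0.69)]
top tape [([0.397, 0.401, -0.001], 0.52)]
top jar [([0.631, 0.417, -0.001], 0.87)]
{'fx': 351.973805645139, 'fy': 351.973805645139, 'cx': 252.0262081628596, 'cy': 193.4529313803399, 'position': array([0.47775295, 0.00755881, 1.21700396]), 'orientation': array([ 0.0443145 , -0.69681596,  0.71531265, -0.02848788])}
1.0 0.025 [2.14839799e-05 1.84339843e-01 9.82862563e-01 7.23089233e-05]
```

View pics/both0.png

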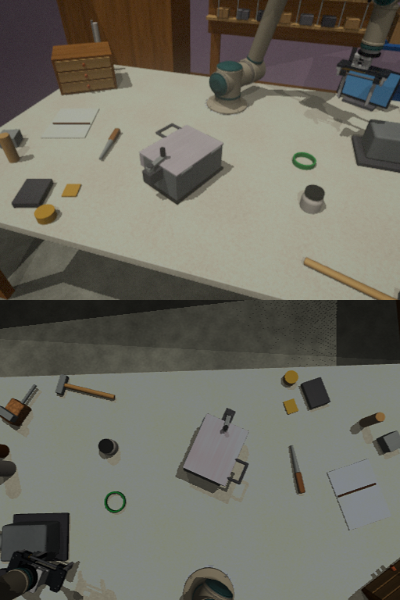

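```bash
cat > h.py <<'E'
from plant import r, gripper_to, inverse_kinematics, vision, models, telemetry
import numpy as np
from scipy.spatial.transform import Rotation as R
# 2D fit of the finisher frame from marks (own xy -> world xy), mean of the two cameras
own=np.array([[0,0],[.08,0],[0,-.155],[-.145,.045]])
wld=np.array([[.6015,-.038],[.637,.037],[.7435,-.104],[.498,-.148]])
a=own-own.mean(0); b=wld-wld.mean(0)
yaw=np.arctan2((a[:,0]*b[:,1]-a[:,1]*b[:,0]).sum(),(a*b).sum())
Z=R.from_euler('z',yaw); c0=wld.mean(0)-(Z.as_matrix()[:2,:2]@own.mean(0))
def W(p): return Z.apply(p)+np.r_[c0,0]
def own_of(p): return Z.inv().apply(np.array(p)-np.r_[c0,0])
def quat(zdir,ydir):      # tool z and y in own axes -> world quaternion wxyz
    z=np.array(zdir,float); z/=np.linalg.norm(z); y=np.array(ydir,float); y-=z*(y@z); y/=np.linalg.norm(y)
    q=(Z*R.from_matrix(np.c_[np.cross(y,z),y,z])).as_quat(); return q[[3,0,1,2]]
def tcp(tip,zdir,ahead=.025):  # own-frame TCP such that point 'ahead' of it sits at tip
    z=np.array(zdir,float); return W(np.array(tip)-ahead*z/np.linalg.norm(z))
def slant(deg): d=np.radians(deg); return np.array([np.cos(d),0,-np.sin(d)])
PIV=np.array([0,-.155,0])
def rad(t): return np.array([-np.sin(t),np.cos(t),0])   # bar direction
def tang(t): return np.array([-np.cos(t),-np.sin(t),0]) # direction of growing angle
def handle(t): t=t+4/225; return np.array([.08-.225*np.cos(t),.045,.12+.225*np.sin(t)])
E
python3 - <<'E'
from h import *
print(yaw,c0,(W(np.c_[own,own[:,0]*0])[:,:2]-wld).round(4))
k=own_of([.679,-.0825,.155])-PIV; print("latch",np.arctan2(-k[0],k[1]),np.hypot(*k[:2]))
D=[0,0,-1]
for s in (1,-1):
  for t in (0.1,.5,.9,1.3,1.7):
    print("latch",s,t,np.round(inverse_kinematics(tcp(PIV+.066*rad(t)+[0,0,.147],D),quat(D,s*tang(t))),2) if inverse_kinematics(tcp(PIV+.066*rad(t)+[0,0,.147],D),quat(D,s*tang(t))) is not None else None)
for s in (1,-1):
  for deg in (25,30,35,45):
    q=inverse_kinematics(tcp([-.095,-.07,.082],slant(deg)),quat(slant(deg),[0,s,0])); print("plate",s,deg,None if q is None else np.round(q,2))
for deg in (20,35,45,60,75,90):
    y=np.cross(slant(deg),[0,1,0])
    for s in (1,-1):
      print("handle",deg,s,[None if (q:=inverse_kinematics(tcp(handle(t),slant(deg),.006),quat(slant(deg),s*y))) is None else np.round(q,2).tolist() for t in (0,.3,1.05)])
E
```

```text
1.1236254425852557 [ 0.60223073 -0.03670635] [[ 0.0007  0.0013]
 [-0.0002 -0.0016]
 [-0.0015  0.0003]
 [ 0.001   0.    ]]
latch 0.12207866277084395 0.06647192318316679
latch 1 0.1 [-0.22  0.47  1.34 -0.    1.33  1.7 ]
latch 1 0.5 [-0.26  0.47  1.34 -0.    1.33  1.26]
latch 1 0.9 [-0.29  0.49  1.31 -0.    1.34  0.83]
latch 1 1.3 [-0.31  0.52  1.26 -0.    1.36  0.4 ]
latch 1 1.7 [-0.32  0.56  1.19 -0.    1.39 -0.  ]
latch -1 0.1 [-0.22  0.47  1.34 -0.    1.33 -1.44]
latch -1 0.5 [-0.26  0.47  1.34 -0.    1.33 -1.88]
latch -1 0.9 [-0.29  0.49  1.31 -0.    1.34 -2.32]
latch -1 1.3 None
latch -1 1.7 None
plate 1 25 [-0.89  0.74  1.67  0.96  1.52  2.22]
plate 1 30 [-0.87  0.7   1.66  0.92  1.46  2.27]
plate 1 35 [-0.84  0.66  1.66  0.87  1.41  2.33]
plate 1 45 [-0.78  0.58  1.65  0.76  1.32  2.45]
plate -1 25 [-0.89  0.74  1.67  0.96  1.52 -0.92]
plate -1 30 [-0.87  0.7   1.66  0.92  1.46 -0.87]
plate -1 35 [-0.84  0.66  1.66  0.87  1.41 -0.81]
plate -1 45 [-0.78  0.58  1.65  0.76  1.32 -0.69]
handle 20 1 [[-1.05, 0.66, 1.88, 0.89, 1.59, -2.66], [-1.03, 0.56, 1.85, 0.91, 1.66, -2.55], [-0.
[... 758 characters left out ...]
 0.51, 1.34, -2.05], [-0.56, 0.16, 1.55, 0.52, 1.5, -1.74]]
handle 60 -1 [[-0.78, 0.33, 1.84, 0.53, 1.21, 0.99], [-0.76, 0.26, 1.75, 0.51, 1.34, 1.09], [-0.56, 0.16, 1.55, 0.52, 1.5, 1.4]]
handle 75 1 [[-0.61, 0.28, 1.81, 0.29, 1.12, -1.87], [-0.59, 0.22, 1.71, 0.27, 1.26, -1.8], [-0.38, 0.16, 1.46, 0.26, 1.5, -1.52]]
handle 75 -1 [[-0.61, 0.28, 1.81, 0.29, 1.12, 1.27], [-0.59, 0.22, 1.71, 0.27, 1.26, 1.34], [-0.38, 0.16, 1.46, 0.26, 1.5, 1.62]]
handle 90 1 [[-0.42, 0.27, 1.78, 0.0, 1.09, -1.55], [-0.4, 0.22, 1.67, 0.0, 1.25, -1.52], [-0.2, 0.2, 1.38, 0.0, 1.56, -1.33]]
handle 90 -1 [[-0.42, 0.27, 1.78, 0.0, 1.09, 1.6], [-0.4, 0.22, 1.67, 0.0, 1.25, 1.62], [-0.2, 0.2, 1.38, 0.0, 1.56, 1.81]]
```

The pictures show the finisher front facing −y (handle at lower right in top view, about (245,470) in the stacked picture), with the knob on the far lid edge. The fit residuals are ≤ 2 mm. Next I swing the latch with the open fingers around the knob.

Run:
```python
from h import *
D=[0,0,-1]
pose=lambda t,z:(tcp(PIV+.066*rad(t)+[0,0,z],D),quat(D,tang(t)))
r.move_to(*pose(.12,.24)); gripper_to(.05,10)
p,q=pose(.12,.147); print("hit",r.move_l(p,q,vel=.1,guard=8))
gripper_to(.034)
for t in np.arange(.3,1.8,.145):
    p,q=pose(t,.147); r.move_l(p,q,vel=.08)
print(t,telemetry.current_wrist_force(),telemetry.current_opening(),telemetry.current_t())
gripper_to(.05)
p,q=pose(t,.25); r.move_l(p,q,vel=.2)
# pregrasp for the handle, out in front
d=slant(35); y=np.cross(d,[0,1,0])
h=handle(0)
r.move_to(tcp(h-.12*d+[0,0,.1],d,.006),quat(d,-y))
for c in ("top","scene"):
    im=vision.snapshot(c)
    for th in ("knob","handle","pivot"):
        print(c,th,[(own_of(m["at"]).round(3).tolist(),round(m["score"],2)) for m in models.mark_of(th,c)[:2]])
print(telemetry.current_t())
import cv2; cv2.imwrite("pics/s1.png",im[:,:,::-1])
```

```text
hit False
1.7499999999999998 [ 0.05204447 -0.93050704  0.48990508] 0.034027955661301165 9.375
top knob [([-0.065, -0.158, 0.158], 0.7)]
top handle [([-0.147, 0.047, 0.122], 0.78), ([0.301, 0.375, 0.002], 0.35)]
top pivot []
scene knob [([-0.065, -0.16, 0.157], 0.68)]
scene handle [([-0.15, 0.047, 0.122], 0.63), ([0.422, 0.172, -0.002], 0.27)]
scene pivot [([0.002, -0.152, 0.131], 0.79)]
11.9917
```

View pics/s1.png

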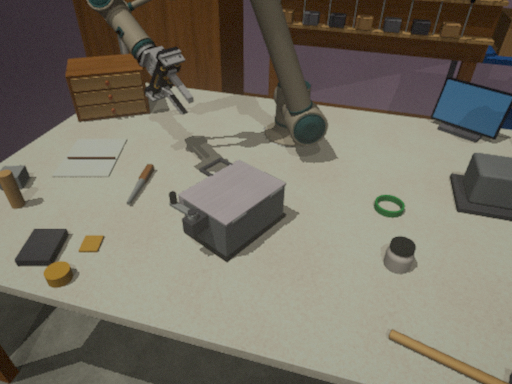

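The latch bar now points to the front (knob at own (−65, −159) mm, angle ≈ 1.63). Next I grasp the handle and lift to the catch.

Run:
```python
from h import *
d=slant(35); q=quat(d,-np.cross(d,[0,1,0]))
off=np.array([-.001,0,-.001])
P=lambda t:tcp(handle(t)+off,d,.006)
gripper_to(.042)
r.move_l(tcp(handle(0)+off-.09*d,d,.006),q,vel=.2)
print("hit",r.move_l(P(0),q,vel=.08,guard=8))
gripper_to(0,20); print("open",telemetry.current_opening(),telemetry.current_finger_force(),telemetry.current_wrist_force())
for t in (.06,.12,.18,.24): r.move_l(P(t),q,vel=.06); print(t,telemetry.current_wrist_force().round(1))
for t in (.28,.32,.35):
    g=r.move_l(P(t),q,vel=.03,guard=12); print(t,g,telemetry.current_wrist_force().round(1))
    if g: break
e=own_of(telemetry.current_ee_pos()+0)+.006*d; print("lid",np.arctan2(e[2]-.12,.08-e[0])-4/225)
gripper_to(.042)
r.move_l(telemetry.current_ee_pos()-.1*Z.apply(d),q,vel=.15)
import cv2
for c in ("top","scene"):
    im=vision.snapshot(c)
    for th in ("knob","handle","apron","plate"):
        print(c,th,[(own_of(m["at"]).round(3).tolist(),round(m["score"],2)) for m in models.mark_of(th,c)[:2]])
cv2.imwrite("pics/s2.png",im[:,:,::-1]); print(telemetry.current_t())
```

```text
hit False
open 0.01111165872400115 19.999855756759644 [0.20582166 0.84554576 3.0202027 ]
0.06 [ 3.3  2.7 -2.6]
0.12 [ 1.8  2.2 -3.8]
0.18 [ 0.1 -1.2 -3.3]
0.24 [-3.7 -5.4 -1.4]
0.28 False [-4.  -6.2 -2.5]
0.32 False [-3.5 -6.8 -9.2]
0.35 True [ 0.5 -1.   0.9]
lid 0.30170893303253565
top knob [([-0.067, -0.157, 0.158], 0.68), ([0.001, -0.001, -0.001], 0.54)]
top handle [([-0.136, 0.047, 0.186], 0.61)]
top apron [([-0.11, -0.001, 0.122], 0.7), ([0.002, -0.155, 0.136], 0.55)]
top plate []
scene knob [([-0.063, -0.159, 0.151], 0.58)]
scene handle [([-0.139, 0.045, 0.188], 0.97)]
scene apron []
scene plate [([-0.093, -0.062, 0.081], 0.4)]
19.5667
```

Run:
```python
from h import *
d=slant(30); q=quat(d,[0,-1,0]); T=lambda x,z=.078:tcp([x,-.068,z],d)
r.move_to(tcp(np.array([-.115,-.068,.078])-.11*d,d),q); gripper_to(0,20)
print("early",r.move_l(T(-.110),q,vel=.12,guard=8))
print("contact",r.move_l(T(-.088),q,vel=.03,guard=20),telemetry.current_wrist_force().round(1))
r.move_l(T(-.084),q,vel=.03,guard=25); print(telemetry.current_wrist_force().round(1))
g=r.move_l(T(-.074),q,vel=.02,guard=14); print(g,own_of(telemetry.current_ee_pos())+.025*d,Z.inv().apply(telemetry.current_wrist_force()).round(1))
r.move_l(T(-.115),q,vel=.1)
r.move_l(tcp(np.array([-.115,-.068,.078])-.11*d,d),q,vel=.2)
d=slant(35); q=quat(d,-np.cross(d,[0,1,0]))
r.move_to(tcp(handle(.29)-.11*d,d,.006),q)
import cv2
for c in ("top","scene"):
    im=vision.snapshot(c)
    for th in ("handle","apron","plate"):
        print(c,th,[(own_of(m["at"]).round(3).tolist(),round(m["score"],2)) for m in models.mark_of(th,c)[:2]])
print(telemetry.current_t())
```

```text
early False
contact False [-0.5 -1.6  0.6]
[-3.9 -7.8  1.4]
True [-0.08531285 -0.06842862  0.07768916] [-5.9  1.4  3.1]
top handle []
top apron [([-0.106, 0.002, 0.12], 0.56)]
top plate []
scene handle [([-0.137, 0.046, 0.185], 0.79)]
scene apron []
scene plate [([-0.08, -0.061, 0.088], 0.54)]
27.2833
```

Run:
```python
from h import *
d=slant(35); q=quat(d,-np.cross(d,[0,1,0]))
off=np.array([-.001,0,-.001]); P=lambda t:tcp(handle(t)+off,d,.006)
gripper_to(.042)
print("hit",r.move_l(P(.29),q,vel=.08,guard=8))
gripper_to(0,20); print("open",telemetry.current_opening())
g=False
for t in np.arange(.33,1.13,.06):
    g=r.move_l(P(t),q,vel=.07,guard=14); print(round(t,2),g,Z.inv().apply(telemetry.current_wrist_force()).round(1))
    if g: break
e=own_of(telemetry.current_ee_pos())+.006*d-off; print("lid",np.arctan2(e[2]-.12,.08-e[0])-4/225,telemetry.current_t())
```

```text
hit False
open 0.011248663581032206
0.33 False [ 5.3 -1.9 -5. ]
0.39 False [ 1.7 -0.7 -4.8]
0.45 False [-2.8  0.4 -0.3]
0.51 False [-5.4  2.2  0.2]
0.57 False [-6.6  1.3 -0.7]
0.63 False [-7.9  1.8  0.8]
0.69 False [-5.5  1.2  0.5]
0.75 False [-6.5 -0.6  1.2]
0.81 False [-7.2  0.5  0.5]
0.87 False [-5.4 -0.1  0.6]
0.93 False [-4.4 -1.3  2.3]
0.99 False [-4.3 -1.2  1.4]
1.05 False [-4.2 -1.7  2.6]
1.11 False [-2.4 -3.3  1.2]
lid 1.1109201308752583 34.9167
```

Run:
```python
from h import *
import cv2
d=slant(35)
gripper_to(.042); r.move_l(telemetry.current_ee_pos()-.13*Z.apply(d),vel=.12); r.hold(.5)
for c in ("top","scene"):
    im=vision.snapshot(c); cv2.imwrite(f"pics/e_{c}.png",im[:,:,::-1])
    for th in ("handle","knob"):
        for m in models.mark_of(th,c)[:1]:
            e=own_of(m["at"]); print(c,th,e.round(3),m["score"],"deg" , np.degrees(np.arctan2(e[2]-.12,.08-e[0])-4/225))
    for th in ("mandrel","tape","jar"): print(th,[np.round(m["at"],3).tolist() for m in models.mark_of(th,c)[:2]])
print(telemetry.current_wrist_force(),telemetry.current_t())
```

```text
top handle [-0.019  0.047  0.321] 0.66 deg 62.64387173902908
top knob [-0.064 -0.157  0.156] 0.71 deg 12.921165293466986
mandrel [[0.502, -0.402, -0.003]]
tape [[0.397, 0.396, -0.002], [0.639, 0.036, 0.121]]
jar [[0.633, 0.416, -0.004]]
scene handle [-0.019  0.045  0.324] 0.6 deg 63.025668168792606
scene knob [-0.065 -0.155  0.154] 0.7 deg 12.181008425708193
mandrel [[0.501, -0.399, -0.0], [0.393, 0.394, 0.002]]
tape [[0.394, 0.395, 0.004]]
jar [[0.629, 0.419, 0.0]]
[-0.42429679  0.57763454 -0.46265711] 37.9083
```

View pics/e_scene.png

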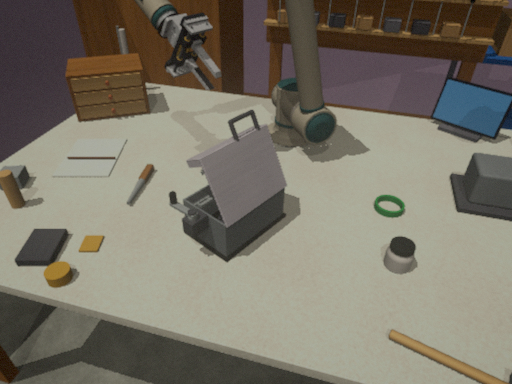

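The lid stands open (handle at about pixel (245,122), ≈63°), the arm is clear of everything, and the bystanders are where they started.

```bash
python3 -c "
from plant import r; print(r.sign_off())"
```

```text
the job is handed in; nothing more can be done
None
```

The finisher is open and the job is handed in at about 38 s: latch bar swung clear, catch plate pushed in, lid standing at about 63°, gripper clear of it, and the mandrel, tape and jar where they started.

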